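Ballast the counter display stand and clamp its leg at the mark

TASK

Set up the small display stand on the packing table. First hang the steel ballast weight by its eye over the short post on the stand's foot plate, lying flat on the plate, and let go of it. Then, with the cam lever still open, pull the spring-loaded sliding leg out by its collar until its pointer is level with the brass length mark, pause there a moment, and squeeze the cam lever fully closed while keeping the leg at the mark; finish while still holding the collar squeezed like that (I will then tighten the thumbscrew). Do not push the other goods on the table about.

Things in the scene. Friction and masses are not known exactly. Their poses are not given: they have to be found in the camera images.
- stand: The display stand, fixed: a grey foot plate 440 (x) x 100 (y) x 12 mm, from x = -275 to +165 mm of its origin. Origin on the table under the leg's axis; stand +x is the way the leg is pulled out (about to the robot's right, yaw varies), +y roughly away from the robot, z up. At x = -250 mm stands a round mast, 16 mm thick, in a 32 mm socket; its top is 172 mm above the table.
- stand_post (a point): Foot of the short round ballast post, on its axis at the upper face of the foot plate (12 mm above the table), at stand x = -130 mm, y = 0. The post is 14 mm in diameter, its top 50 mm above the table (38 mm above the foot plate), the last 6 mm tapered. The leg begins 64 mm from its axis on the +x side, so let the weight point across the stand (y).
- weight: Ballast weight, dark steel, about 0.35 kg, loose, starts flat on the table: a plate 115 (x) x 56 (y) x 12 mm with a round eye 24 mm in diameter through it near one end and an upright grip bar on top nearer the other end. Origin at the middle of the plate's underside; +x points from the bar to the eye, z up.
- weight_eye (a point): Centre of the weight's eye, at the plate's underside, 32 mm along +x from the weight's origin.
- weight_bar (a point): Grip point on the weight's upright bar, 18 mm on the -x side of the weight's origin and 36 mm above the underside. The bar is 44 mm long (along the weight's x), 14 mm thick (along its y), and rises from 12 to 50 mm above the underside; grip it across its thickness.
- leg (a joint): How far the sliding leg is pulled out along stand +x, 0 (fully in, as at the start) to 0.125 m. A spring pulls it back in: about 2 N at 0, 5 N at 0.12 m; it goes back in whenever it is not held, even with the cam lever closed. The leg is a flat bar in a guide on the foot plate; its upper face is 30 mm above the table.
- collar: Finger-grip collar on top of the leg. Origin on the leg's axis, 30 mm above the table, at stand x = 65 mm with the leg in; axes as the stand's. A black fixed jaw, 32 mm long (x), y = -17 to +4 mm, 50 mm tall, between two aluminium flanges (x = +-20 to +-24 mm, 104 mm wide in y, z = 4 to 44 mm). Fingers either side of the jaw, between the flanges, push the leg along without squeezing.
- collar_grip (a point): Grip point of the collar: on its axis (x = y = 0), 30 mm above the collar's origin and 60 mm above the table. It lies midway between the two gripped faces once the cam lever is closed.
- lever (a joint): The cam lever: how far it has been slid in, 0 (open) to 0.012 m (fully closed, a firm stop). It slides along stand -y towards the fixed jaw; a light spring (about 3.5 N at open, 6 N at closed) opens it again when not squeezed.
- lever_pad (a point): Middle of the cam lever's outer face, which faces stand +y. The lever is a dark steel block 30 mm long (x), 12 mm thick (y), from 9 to 49 mm above the collar's origin; its outer face is at collar y = +29 mm open and +17 mm closed. The opposite gripped face of the jaw is at collar y = -17 mm, so the grip is 46 mm wide open and 34 mm closed.
- leg_pointer (a point): Tip of the leg's pointer, a thin arm on the leg 125 mm behind the collar on the stand's +y side, ending in a black line. The leg is at length when this point has the same stand x as the brass mark.
- mark: The brass length mark, a small fixed clip standing on the foot plate at its +y edge, its upright blade 4 mm wide (x), 20 mm tall. Origin at the middle of the blade's underside, axes parallel to the stand's. Somewhere between 50 and 95 mm ahead (stand +x) of the pointer's start.
- jar: Bystander: amber jar, 64 mm in diameter, 85 mm tall; origin under its centre.
- wine: Bystander: green bottle, 72 mm in diameter, 290 mm tall; origin under its centre.
- mug: Bystander: white mug, 80 mm in diameter, 90 mm tall; origin under its centre.
- honey: Bystander: amber jar, 70 mm in diameter, 100 mm tall; origin under its centre.
- bowl: Bystander: clay bowl, 130 mm in diameter, 50 mm tall; origin under its centre.
- marker_brush: Bystander: brush lying on the table, about 0.2 m long; origin under its middle.
There are look-alikes about, which are no part of the job. What is shaped like the weight but purple is not meant.

How it is judged (in metres and radians):
On the way, in this order (a step that is already met when the one before it is completed fails the run):
1. the weight lies flat on the foot plate with its eye over the post, let go (horizontal distance between weight_eye and stand_post below 0.008 m and z of weight_eye in the frame of stand below 0.018 m and angle between weight's own z axis and vertical below 0.1 rad and contact force between the fingers and weight below 0.3 N), for 0.2 s.
2. the leg is held at the mark with the lever still open (x of leg_pointer in the frame of mark between -0.006 and 0.006 m and value of joint lever below 0.004 m), for 0.2 s.
3. the lever is fully closed with the leg at the mark (x of leg_pointer in the frame of mark between -0.006 and 0.006 m and value of joint lever above 0.0105 m), for 0.2 s.
At the end, for the whole second after the job is handed in: Fingers still press on the collar (over 3 N), pointer within 6 mm of the mark along stand x, lever at least 10.5 of 12 mm in; the weight lies flat, at rest and untouched by the fingers, its eye around the post (centres within 8 mm, underside under 18 mm above the table) (all of step 1 and all of step 3 and contact force between the fingers and collar above 3 N and linear speed of weight below 0.02 m/s); the arm keeps its last pose, push and grip.
It fails at once if a bystander is pushed more than 30 mm (distance of any of jar, wine, mug, honey, bowl, marker_brush from where it was at the start of the episode above 0.03 m).
It also fails if it takes over 48 s, if anything falls off the work surface, if the arm or the gripper's body presses on something with over 40 N, if the wrist force passes 120 N, or if a joint passes its speed limit or range.

ROBOT

A 6-joint arm with a two-finger parallel gripper is mounted at the origin on the work surface. World frame = base frame: x ahead of the robot, y to its left, z up, the work surface at z = 0. Lengths are in m, angles in degrees, forces in N, time in s.
With the tool pointing down it reaches from about 0.325 to 0.9 m from the base axis. Payload 6.1 kg.
Tool frame: the origin (TCP) lies where the fingers leave the gripper's body, on its centre line; the fingertips stand ahead of it and the grasp point (between the pads) lies 54 mm ahead of it (manip.tips_ahead is the z of the fingertips in the tool frame, in m); z points along the fingers, y is the direction in which the jaws open and shut (so a half turn about z gives the same grasp; the last joint's range is limited). The gripper opens to 85 mm and grips with 20 to 120 N. Pads are 22 mm wide; open, the fingers measure 114 mm over their backs; the gripper's body (76 mm by 85 mm) begins 54 mm behind the grasp point. The pads swing forward as they close: fully open they stand 13 mm farther back than shut.
Start: joints at [-70.365, 12.628, 87.462, -0, 79.91, -7.225], TCP at [0.282, -0.558, 0.304] pointing down, gripper open.
Joint ranges: [-170.65, 170.65], [-52.31, 119.04], [5.05, 147.46], [-71.25, 251.25], [11.57, 151.72], [-153.62, 153.62]. Speed limits (degrees/s): [147.25, 147.25, 172.46, 180, 180, 180].

INTERFACE

Orientations are given as a 3x3 rotation matrix whose columns are the frame's x, y, z axes.
In Python, from station import status, optics, manip gives the robot as it stands.
- The arm moves only by the tool jog_arm, never from a script. Its argument "plan" is a list of rows, each an object of numbers: "tx", "ty", "tz": the shift along the tool's x, y, z in mm; "rx", "ry", "rz": the turn, a rotation vector about the tool's x, y, z in degrees; "gripper": the opening in per cent of the stroke, from 0 (shut) to 100 (fully open). A call has 1 to 10 rows; each row is the pose to reach, as a shift and turn from the pose commanded when the call began, along the tool's axes at that moment; what a row does not reach only later rows make up. A row lasts 1/8 s, in which the tool goes at most 62.5 mm and 10.7 degrees, less where a joint would pass 70% of its speed; a pose out of reach is approached as far as the arm can. A call with a gripper value outside its range is refused whole. The fingers move at their own pace and stop on an object; "grip_force" is the grip in N (left out, the last holds). Time passes only in rows, so rows that repeat a pose let the fingers close. It gives the time, the measured TCP pose, the force and the opening at its end, in the units of the state.
- status.get_obs(): the state, without advancing time (a new reading comes with each control period).
- optics.grab_frame(name): name is "scene" or "side" or "wrist"; returns a dict with "image" (384x512x3 uint8, red, green, blue), "intrinsics" (3x3 intrinsics, pixels), "rvec" (rotation vector, rad) and "tvec" (3), from world to camera coordinates, as OpenCV has them. Camera axes: x right, y down, z forward; pixel columns grow to the right and rows downward; lengths in m; the calibration is good to about 2 mm. A picture is of the moment at which its call begins. There is no depth.
- manip.sign_off(): hands the job in, once; it reports no verdict.
The state is a dict: "time": time; "joint_positions": joint angles; "joint_vel": joint speeds; "joint_efforts": joint torques, N m; "ee_pos": TCP position; "tool_rot": TCP orientation; "force": force on the tool from outside, world axes, zero at the start; "torque": the same for the moment, N m; "width": finger opening in m.
Only numpy, scipy, OpenCV 4.12 (cv2) and the standard library are available. Lean on these libraries where they do the work, as an engineer would, in place of code of your own. Each camera call takes 0.05 s, during which the arm holds its last target. There are 200 camera calls.

## Working session

There is one attempt and no reset: what is moved stays moved. The work goes in short steps, Python scripts to look and compute and a tool call to move; the robot and the scene stay as the last step left them, time stands still between calls to the robot, and variables do not carry over. Pictures are saved under pics/ and viewed, about 8 in all and at most 12, crops included, and the job is handed in when it is done.

Besides the shell and the picture viewer there is one more tool, called as name([rows], argument=value, ...), one row to a line, values as JSON. jog_arm: Moves the arm, as the interface text tells. Its arguments: {"type":"object","properties":{"plan":{"type":"array","items":{"type":"object","properties":{"tx":{"type":"number"},"ty":{"type":"number"},"tz":{"type":"number"},"rx":{"type":"number"},"ry":{"type":"number"},"rz":{"type":"number"},"gripper":{"type":"number"}}}},"grip_force":{"type":"number"}},"required":["plan"]}

```bash
mkdir -p pics; ls; python3 - <<'E'
from station import status, optics, manip
import cv2,numpy as np
o=status.get_obs(); print(o, manip.tips_ahead)
for n in ["scene","side","wrist"]:
    f=optics.grab_frame(n); cv2.imwrite(f"pics/{n}0.png",f["image"][:,:,::-1]); 
    R=cv2.Rodrigues(np.array(f["rvec"]))[0]; print(n,np.array(f["intrinsics"]).round(1).tolist(),(-R.T@np.array(f["tvec"]).ravel()).round(3))
    np.savez(f"pics/{n}0.npz",**{k:np.array(v) for k,v in f.items()})
a=cv2.imread("pics/scene0.png");b=cv2.imread("pics/side0.png")
cv2.imwrite("pics/both.png",cv2.resize(np.vstack([a,b]),None,fx=.78,fy=.78) )
E
```

```text
pics
{'time': 0.0, 'joint_positions': array([-7.03653541e+01,  1.26745724e+01,  8.75268424e+01,  4.41383498e-04,
        7.99089435e+01, -7.22510749e+00]), 'joint_vel': array([-1.49242258e-01,  4.16819863e-05, -1.51327857e-02, -7.66030284e-02,
        3.45192114e-02,  8.21708633e-03]), 'joint_efforts': array([-8.47898591e-04, -4.96904755e+01, -3.89394665e+01, -3.28984215e-04,
        1.11824612e-02,  2.77572030e-05]), 'ee_pos': array([ 0.28221966, -0.55713115,  0.30279638]), 'tool_rot': array([[ 8.92115809e-01,  4.51806346e-01, -6.40071869e-04],
       [ 4.51806730e-01, -8.92113994e-01,  1.81666821e-03],
       [ 2.49765156e-04, -1.90986721e-03, -9.99998145e-01]]), 'force': array([ 0.10732455, -0.22039884, -0.26675988]), 'torque': array([-0.05422329, -0.08188129,  0.00203995]), 'width': 0.08531937262725553} 0.0726
scene [[404.8, 0.0, 255.5], [0.0, 404.8, 189.8], [0.0, 0.0, 1.0]] [ 1.377 -0.523  0.927]
side [[437.3, 0.0, 262.0], [0.0, 437.3, 197.5], [0.0, 0.0, 1.0]] [0.458 0.93  1.004]
wrist [[270.0, 0.0, 259.0], [0.0, 270.0, 190.6], [0.0, 0.0, 1.0]] [ 0.357 -0.519  0.373]
```

```bash
cd pics; python3 -c "
import cv2
for n in ['scene','side']:
    cv2.imwrite(n+'0b.png',cv2.resize(cv2.imread(n+'0.png'),(800,600),interpolation=cv2.INTER_CUBIC))"
```

```text
(no output)
```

View pics/scene0b.png

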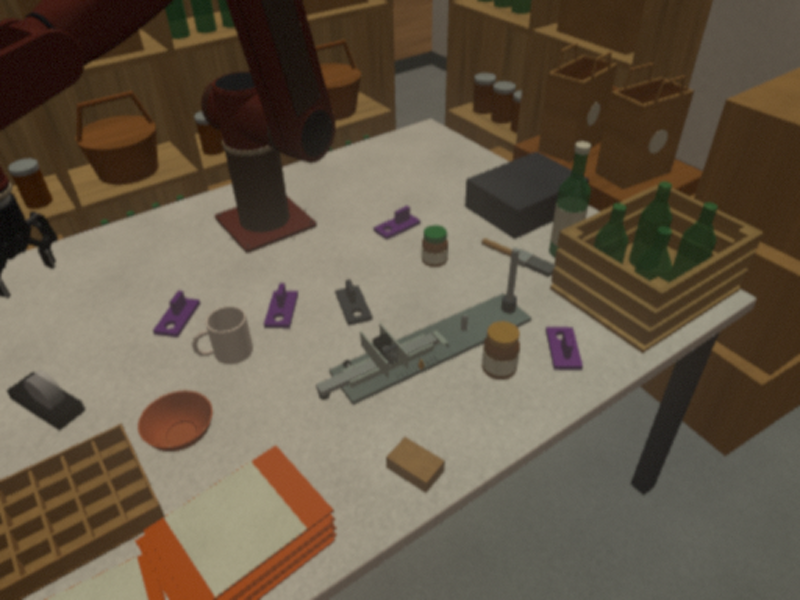

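View pics/side0b.png

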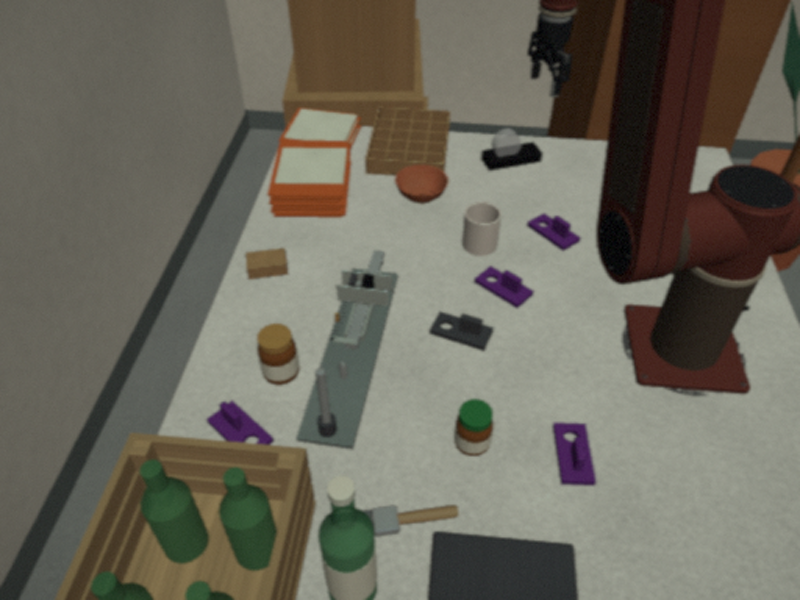

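Scene view, native px (0.64 × the 800-wide picture): the dark-grey weight is at about (225,193), and the stand runs from its mast foot at (326,195) to the leg's end at (208,248). Side view: weight at (295,211), mast foot at (209,273). Four other pieces have the weight's shape. In the scene picture they sit at (177,315), (281,307), (397,222) and (563,347), and all are purple, so the only dark steel one at (352,302) is meant. Next I'll measure and crop to confirm.

```bash
cat > h.py <<'E'
import numpy as np,cv2
def load(n): return dict(np.load(f"pics/{n}.npz"))
def cam(f):
    R=cv2.Rodrigues(f["rvec"].astype(float))[0]; t=f["tvec"].astype(float).ravel(); return f["intrinsics"].astype(float),R,t
def ray(f,uv,z):
    K,R,t=cam(f); uv=np.atleast_2d(uv).astype(float)
    d=(R.T@np.linalg.inv(K)@np.c_[uv,np.ones(len(uv))].T).T; c=-R.T@t
    return c+d*((z-c[2])/d[:,2])[:,None]
def proj(f,P):
    K,R,t=cam(f); return cv2.projectPoints(np.atleast_2d(P).astype(float),f["rvec"].astype(float),t,K,None)[0].reshape(-1,2)
def grab(n,save):
    from station import optics
    f=optics.grab_frame(n); f={k:np.array(v) for k,v in f.items()}; np.savez(f"pics/{save}.npz",**f); return f
E
python3 - <<'E'
from h import *
S=load("scene0");D=load("side0")
for n,f,seeds in [("scene",S,{"w":(228,200),"plate":(315,212)}),("side",D,{"w":(283,211),"plate":(205,255)})]:
    im=f["image"]; hsv=cv2.cvtColor(im,cv2.COLOR_RGB2HSV)
    for k,s in seeds.items():
        print(n,k,"hsv",hsv[s[1],s[0]],"table",hsv[s[1]+25,s[0]-30])
    m=((hsv[...,2]<95)&(hsv[...,1]<70)).astype(np.uint8)
    num,lab,st,ce=cv2.connectedComponentsWithStats(m)
    s=seeds["w"]; l=lab[s[1],s[0]]; print("w comp",l,st[l],ce[l])
    mp=((hsv[...,2]<125)&(hsv[...,1]>18)&(hsv[...,0]>60)&(hsv[...,0]<110)).astype(np.uint8)
    num,lab,st,ce=cv2.connectedComponentsWithStats(mp)
    s=seeds["plate"]; l=lab[s[1],s[0]]; print("plate comp",l,st[l],ce[l])
    if l:
        c=np.argwhere(lab==l)[:,::-1]; hull=cv2.convexHull(c.astype(np.int32))[:,0]; P=ray(f,hull,.012)[:,:2]
        print(cv2.minAreaRect((P*1000).astype(np.float32)))
a=cv2.resize(S["image"][140:265,195:345],(800,600) if 0 else (750,625),interpolation=cv2.INTER_CUBIC)
b=cv2.resize(D["image"][155:290,185:320],(600,600),interpolation=cv2.INTER_CUBIC)
out=np.hstack([cv2.resize(a,(480,400)),cv2.resize(b,(400,400))])[:, :]
out=np.vstack([cv2.resize(S["image"][160:260,195:345],(600,400),interpolation=cv2.INTER_CUBIC)])
o2=cv2.resize(D["image"][155:290,185:325],(415,400),interpolation=cv2.INTER_CUBIC)
o=np.hstack([cv2.resize(out,(480,320)),cv2.resize(o2,(320,320))])
cv2.imwrite("pics/crop.png",cv2.cvtColor(cv2.convertScaleAbs(o,alpha=1.5),cv2.COLOR_RGB2BGR))
E
```

```text
scene w hsv [ 20  41 132] table [ 21  42 159]
scene plate hsv [ 19 154 129] table [ 21  39 157]
w comp 0 [     0      0    512    384 169580] [238.97560443 186.64464559]
plate comp 0 [     0      0    512    384 196599] [255.51085204 191.50292219]
side w hsv [90 14 55] table [ 37  22 154]
side plate hsv [30 12 83] table [ 25  12 133]
w comp 382 [275 200  40  24 583] [295.84219554 211.0102916 ]
plate comp 0 [     0      0    512    384 186340] [256.55843619 187.51227863]
```

View pics/crop.png

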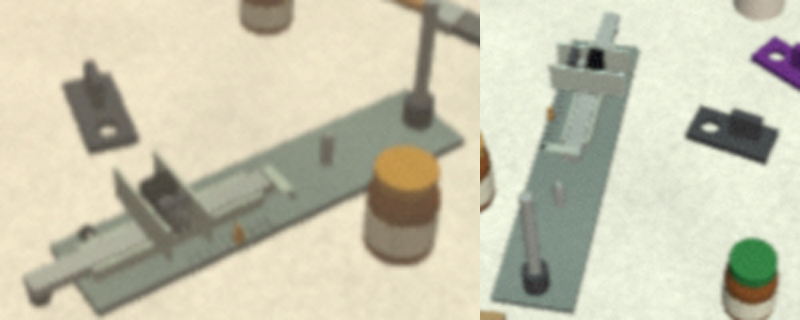

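The crop confirms the dark steel weight, not purple, with a round eye at one end and its bar at the other. It also shows the post, the leg's pale pointer arm and the small orange/brass clip at (239,242) in the left crop. Converting these readings to world points.

```bash
python3 - <<'E'
from h import *
S=load("scene0");D=load("side0")
A=dict(post=(326,163),mast=(417,122),mark=(239,242),ptr=(293,193),eye=(107,131),c1=(52,245),c3=(463,145),c4=(405,90),barTop=(91,68))
B=dict(post=(560,205),mast=(536,290),mark=(551,119),ptr=(546,149),eye=(711,127),c3=(493,299),c4=(574,310),c1=(638,47),barTop=(747,114))
z=dict(ptr=.03,barTop=.05)
for k in A:
    a=(A[k][0]/3.2+195,A[k][1]/3.2+160); b=((B[k][0]-480)/2.286+185,B[k][1]/2.37+155); zz=z.get(k,.012)
    print(k,(ray(S,a,zz)[0,:2]*1000).round(),(ray(D,b,zz)[0,:2]*1000).round())
for n,f in (("scene",S),("side",D)):
    hsv=cv2.cvtColor(f["image"],cv2.COLOR_RGB2HSV)
    # dark weight plate outline
    roi=(slice(165,215),slice(205,245)) if n=="scene" else (slice(190,235),slice(265,325))
    m=np.zeros(hsv.shape[:2],np.uint8); m[roi]=(hsv[...,2]<110)[roi]
    c=max(cv2.findContours(m,0,1)[0],key=cv2.contourArea)[:,0]; print(n,len(c),cv2.minAreaRect((ray(f,c,.006)[:,:2]*1000).astype(np.float32)))
E
```

```text
post [647. 148.] [642. 151.]
mast [655. 268.] [651. 276.]
mark [684.   8.] [678.  10.]
ptr [676.  81.] [672.  79.]
eye [470.  -8.] [460.   2.]
c1 [ 580. -141.] [ 575. -141.]
c3 [711. 281.] [698. 293.]
c4 [608. 294.] [602. 298.]
barTop [410.  13.] [414.  10.]
scene 74 ((417.696044921875, 10.242027282714844), (57.834739685058594, 153.33670043945312), 72.67183685302734)
side 98 ((430.3863830566406, -1.8391571044921875), (78.8598861694336, 117.36656188964844), 73.02229309082031)
```

```bash
cat >> h.py <<'E'
def plan(xyz,yaw):
    """shift (mm) and rz (deg) in tool axes to put the TCP at xyz, pointing down, tool x at yaw"""
    from station import status
    from scipy.spatial.transform import Rotation as Ro
    o=status.get_obs(); R=o["tool_rot"]; y=np.radians(yaw)
    G=np.array([[np.cos(y),np.sin(y),0],[np.sin(y),-np.cos(y),0],[0,0,-1.]])
    print("t",round(o["time"],2),"pos",(o["ee_pos"]*1000).round(1),"yaw",np.degrees(np.arctan2(R[1,0],R[0,0])).round(2),"w",round(o["width"]*1000,1),"F",o["force"].round(1))
    print("shift",(R.T@(np.array(xyz)-o["ee_pos"])*1000).round(1),"rot",Ro.from_matrix(R.T@G).as_rotvec(degrees=True).round(2))
E
python3 - <<'E'
from h import *
f=load("wrist0"); K,R,t=cam(f); print("cam axes in world\n",R.T.round(3))
plan([.385,.015,.27],-16)
E
```

```text
cam axes in world
 [[ 0.451 -0.842 -0.294]
 [-0.892 -0.426 -0.148]
 [-0.001  0.329 -0.944]]
t 0.15 pos [ 282.3 -557.2  303. ] yaw 26.86 w 85.4 F [-0.6  0.1 -0.1]
shift [ 350.2 -464.    33.8] rot [-9.000e-02  2.000e-02  4.286e+01]
```

jog_arm([
  {"tx": 175, "ty": -232, "tz": 0, "rz": 21, "gripper": 100},
  {"tx": 350, "ty": -464, "tz": 0, "rz": 43},
  {"tx": 350, "ty": -464, "tz": 34, "rz": 43},
  {"tx": 350, "ty": -464, "tz": 34, "rz": 43},
  {"tx": 350, "ty": -464, "tz": 34, "rz": 43},
  {"tx": 350, "ty": -464, "tz": 34, "rz": 43},
  {"tx": 350, "ty": -464, "tz": 34, "rz": 43},
  {"tx": 350, "ty": -464, "tz": 34, "rz": 43},
  {"tx": 350, "ty": -464, "tz": 34, "rz": 43},
  {"tx": 350, "ty": -464, "tz": 34, "rz": 43},
])

```text
invalid input at $.plan[0]: expected keys tx, ty, tz, rx, ry, rz, gripper
```

All keys are needed in each row.

jog_arm([
  {"tx": 175, "ty": -232, "tz": 0, "rx": 0, "ry": 0, "rz": 21, "gripper": 100},
  {"tx": 350, "ty": -464, "tz": 0, "rx": 0, "ry": 0, "rz": 43, "gripper": 100},
  {"tx": 350, "ty": -464, "tz": 34, "rx": 0, "ry": 0, "rz": 43, "gripper": 100},
  {"tx": 350, "ty": -464, "tz": 34, "rx": 0, "ry": 0, "rz": 43, "gripper": 100},
  {"tx": 350, "ty": -464, "tz": 34, "rx": 0, "ry": 0, "rz": 43, "gripper": 100},
  {"tx": 350, "ty": -464, "tz": 34, "rx": 0, "ry": 0, "rz": 43, "gripper": 100},
  {"tx": 350, "ty": -464, "tz": 34, "rx": 0, "ry": 0, "rz": 43, "gripper": 100},
  {"tx": 350, "ty": -464, "tz": 34, "rx": 0, "ry": 0, "rz": 43, "gripper": 100},
  {"tx": 350, "ty": -464, "tz": 34, "rx": 0, "ry": 0, "rz": 43, "gripper": 100},
  {"tx": 350, "ty": -464, "tz": 34, "rx": 0, "ry": 0, "rz": 43, "gripper": 100},
])

```text
time: 1.4
ee_pos: [0.3846, 0.0176, 0.2695]
tool_rot: [[0.962, -0.274, -0.0], [-0.274, -0.962, 0.001], [-0.0, -0.001, -1.0]]
force: [0.1, -0.4, -0.0]
width: 0.0856
```

```bash
python3 - <<'E'
from h import *
plan([.385,.015,.27],-16)
f=grab("wrist","w1"); plan([.385,.015,.27],-16)
cv2.imwrite("pics/w1.png",cv2.cvtColor(cv2.convertScaleAbs(cv2.resize(f["image"],(800,600),interpolation=cv2.INTER_CUBIC),alpha=1.4),cv2.COLOR_RGB2BGR))
E
```

```text
t 1.4 pos [384.6  17.6 269.5] yaw -15.89 w 85.6 F [ 0.1 -0.4 -0. ]
shift [ 1.1  2.4 -0.5] rot [-0.04  0.03  0.11]
t 1.45 pos [384.8  18.3 269.4] yaw -15.92 w 85.8 F [-1.1  1.2 -0.7]
shift [ 1.1  3.1 -0.6] rot [-0.1   0.05  0.08]
```

View pics/w1.png

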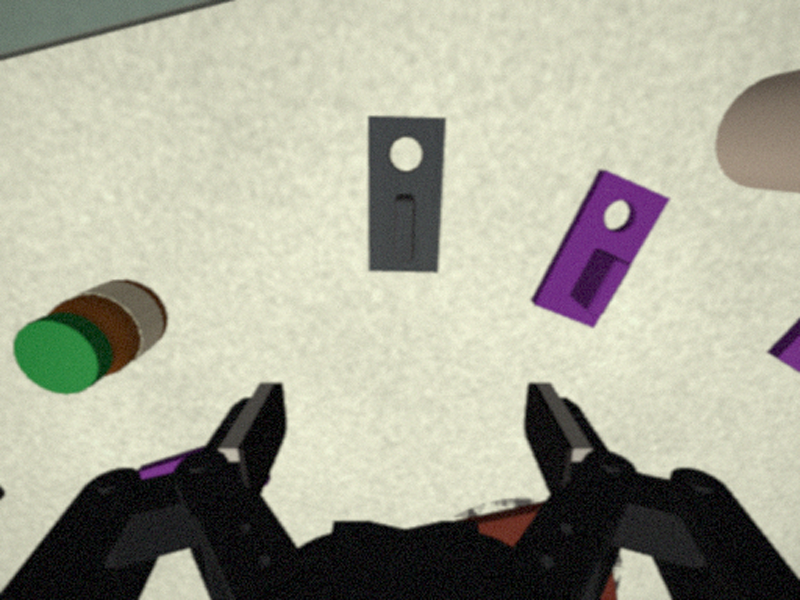

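The weight is clear in the wrist view, upright: eye at (406,154), bar top at (404,228), plate (368–446, 116–272) in 800-px coordinates. Next I'll measure the plate corners and eye by mask.

```bash
cat >> h.py <<'E'
def weight(f,roi,z,vmax=85):
    """plate rectangle and eye centre (mm, world) of the dark weight, cast on its upper face z; roi=(r0,r1,c0,c1)"""
    hsv=cv2.cvtColor(f["image"],cv2.COLOR_RGB2HSV); m=np.zeros(hsv.shape[:2],np.uint8); r=(slice(*roi[:2]),slice(*roi[2:]))
    m[r]=(hsv[...,2]<vmax)[r]; cs,h=cv2.findContours(m,cv2.RETR_CCOMP,cv2.CHAIN_APPROX_NONE)
    i=max(range(len(cs)),key=lambda i:cv2.contourArea(cs[i])); rect=cv2.minAreaRect((ray(f,cs[i][:,0],z)[:,:2]*1000).astype(np.float32))
    ch=[c for j,c in enumerate(cs) if h[0][j][3]==i and cv2.contourArea(c)>20]
    print("rect",np.round(rect[0],1),np.round(rect[1],1),round(rect[2],1))
    for c in ch: e=cv2.fitEllipse(c); print("hole px",np.round(e[0],1),np.round(e[1],1),"->",(ray(f,e[0],z)[0,:2]*1000).round(1))
E
python3 - <<'E'
from h import *
f=load("w1"); print(f["image"][110,250],f["image"][150,200]); weight(f,(65,180,220,300),.012)
E
```

```text
[47 49 49] [153 153 138]
rect [432.6   3.3] [ 54.4 113.6] 72.5
hole px [259.5  98.2] [22. 23.] -> [463.2  -6.1]
```

```bash
python3 -c "
from h import *
plan([.4154,.0087,.090],-17.5)"
```

```text
t 1.45 pos [384.8  18.3 269.4] yaw -15.92 w 85.8 F [-1.1  1.2 -0.7]
shift [ 32.2   1.1 179.4] rot [-0.1   0.05  1.58]
```

jog_arm([
  {"tx": 32, "ty": 1, "tz": 20, "rx": 0, "ry": 0, "rz": 1.6, "gripper": 70},
  {"tx": 32, "ty": 1, "tz": 60, "rx": 0, "ry": 0, "rz": 1.6, "gripper": 70},
  {"tx": 32, "ty": 1, "tz": 100, "rx": 0, "ry": 0, "rz": 1.6, "gripper": 70},
  {"tx": 32, "ty": 1, "tz": 120, "rx": 0, "ry": 0, "rz": 1.6, "gripper": 70},
  {"tx": 32, "ty": 1, "tz": 120, "rx": 0, "ry": 0, "rz": 1.6, "gripper": 70},
  {"tx": 32, "ty": 1, "tz": 120, "rx": 0, "ry": 0, "rz": 1.6, "gripper": 70},
])

```text
time: 2.2
ee_pos: [0.416, 0.0042, 0.1508]
tool_rot: [[0.952, -0.305, 0.001], [-0.305, -0.952, -0.0], [0.001, -0.0, -1.0]]
force: [-0.2, -0.3, 0.5]
width: 0.0598
```

```bash
python3 -c "
from h import *
plan([.4154,.0087,.090],-17.5); f=grab('wrist','w2'); plan([.4154,.0087,.090],-17.5)
weight(f,(0,300,180,340),.012,75)"
```

```text
t 2.2 pos [416.    4.2 150.8] yaw -17.76 w 59.8 F [-0.2 -0.3  0.5]
shift [-2.1 -4.1 60.8] rot [-0.   -0.07 -0.26]
t 2.25 pos [416.3   4.2 151.2] yaw -17.75 w 60.4 F [-0.3  0.6 -0.2]
shift [-2.3 -4.  61.2] rot [-0.01 -0.12 -0.25]
rect [431.2   4.2] [ 54.4 118. ] 72.6
hole px [252.2 143.9] [30.2 32. ] -> [464.6  -6.6]
```

jog_arm([
  {"tx": -2, "ty": -4.5, "tz": 20, "rx": 0, "ry": 0, "rz": -0.2, "gripper": 70},
  {"tx": -2, "ty": -4.5, "tz": 45, "rx": 0, "ry": 0, "rz": -0.2, "gripper": 70},
  {"tx": -2, "ty": -4.5, "tz": 61, "rx": 0, "ry": 0, "rz": -0.2, "gripper": 60},
  {"tx": -2, "ty": -4.5, "tz": 61, "rx": 0, "ry": 0, "rz": -0.2, "gripper": 20},
  {"tx": -2, "ty": -4.5, "tz": 61, "rx": 0, "ry": 0, "rz": -0.2, "gripper": 0},
  {"tx": -2, "ty": -4.5, "tz": 61, "rx": 0, "ry": 0, "rz": -0.2, "gripper": 0},
  {"tx": -2, "ty": -4.5, "tz": 61, "rx": 0, "ry": 0, "rz": -0.2, "gripper": 0},
  {"tx": -2, "ty": -4.5, "tz": 61, "rx": 0, "ry": 0, "rz": -0.2, "gripper": 0},
], grip_force=50)

```text
time: 3.25
ee_pos: [0.416, 0.0094, 0.0903]
tool_rot: [[0.954, -0.301, 0.002], [-0.301, -0.954, -0.0], [0.002, -0.0, -1.0]]
force: [-0.5, 0.6, 7.7]
width: 0.0133
```

```bash
python3 -c "
from h import *
plan([.545,.152,.210],-3.7)"
```

```text
t 3.25 pos [416.    9.4  90.3] yaw -17.54 w 13.3 F [-0.5  0.6  7.7]
shift [  80.3 -174.9 -119.4] rot [-1.000e-02 -1.400e-01 -1.384e+01]
```

jog_arm([
  {"tx": 0, "ty": 0, "tz": -30, "rx": 0, "ry": 0, "rz": 0, "gripper": 0},
  {"tx": 0, "ty": 0, "tz": -75, "rx": 0, "ry": 0, "rz": 0, "gripper": 0},
  {"tx": 5, "ty": -10, "tz": -115, "rx": 0, "ry": 0, "rz": -2, "gripper": 0},
  {"tx": 25, "ty": -55, "tz": -120, "rx": 0, "ry": 0, "rz": -5, "gripper": 0},
  {"tx": 45, "ty": -100, "tz": -120, "rx": 0, "ry": 0, "rz": -9, "gripper": 0},
  {"tx": 65, "ty": -145, "tz": -120, "rx": 0, "ry": 0, "rz": -12, "gripper": 0},
  {"tx": 80, "ty": -175, "tz": -120, "rx": 0, "ry": 0, "rz": -14, "gripper": 0},
  {"tx": 80, "ty": -175, "tz": -120, "rx": 0, "ry": 0, "rz": -14, "gripper": 0},
  {"tx": 80, "ty": -175, "tz": -120, "rx": 0, "ry": 0, "rz": -14, "gripper": 0},
  {"tx": 80, "ty": -175, "tz": -120, "rx": 0, "ry": 0, "rz": -14, "gripper": 0},
])

```text
time: 4.5
ee_pos: [0.5431, 0.1515, 0.2085]
tool_rot: [[0.998, -0.063, -0.001], [-0.063, -0.998, -0.0], [-0.001, 0.0, -1.0]]
force: [-1.2, 0.2, -4.2]
width: 0.0135
```

```bash
python3 - <<'E'
from h import *
f=grab("wrist","w3"); plan([.545,.152,.210],-3.7)
cv2.imwrite("pics/w3.png",cv2.cvtColor(cv2.convertScaleAbs(cv2.resize(f["image"],(800,600),interpolation=cv2.INTER_CUBIC),alpha=1.4),cv2.COLOR_RGB2BGR))
E
```

```text
t 4.55 pos [543.3 151.6 208.7] yaw -3.6 w 12.9 F [-0.2 -0.5 -5.2]
shift [ 1.7 -0.5 -1.3] rot [0.02 0.04 0.1 ]
```

View pics/w3.png

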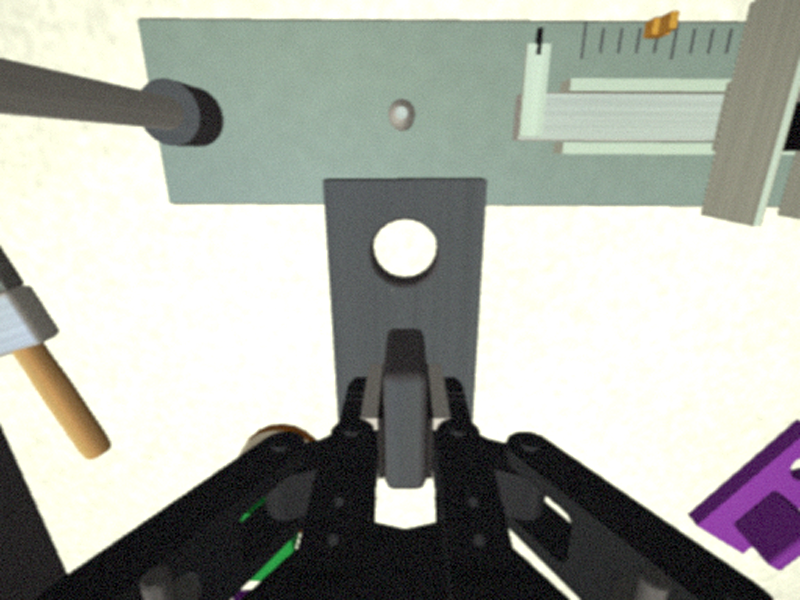

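View w3 (800-px): post tip at (402,114), held weight's eye at (405,248), mast foot at (170,110), pointer line at (540,33–52), brass clip at (660,26), foot plate corners at (139,19) and (170,203).

```bash
python3 - <<'E'
from h import *
f=load("w3"); s=.64
P=lambda u,v,z:(ray(f,((u+.5)*s-.5,(v+.5)*s-.5),z)[0,:2]*1000).round(1)
# footplate mask: greenish
hsv=cv2.cvtColor(f["image"],cv2.COLOR_RGB2HSV); print(hsv[60,150],hsv[100,200],hsv[200,100])
m=((hsv[...,0]>65)&(hsv[...,0]<110)&(hsv[...,1]>15)&(hsv[...,2]<140)).astype(np.uint8)
def edge(pts): # fit line to world pts
    vx,vy,x,y=cv2.fitLine(np.array(pts,np.float32),cv2.DIST_HUBER,0,.01,.01).ravel(); return np.degrees(np.arctan2(vy,vx)),(x,y)
# lower edge (near robot): last plate row in columns
for cols in (list(range(120,200))+list(range(315,440,3)),):
    low=[(c,np.where(m[:150,c])[0].max()) for c in cols if m[:150,c].any()]
    a,p=edge(ray(f,low,.012)[:,:2]*1000); print("near edge ang",a,p)
up=[(c,np.where(m[:150,c])[0].min()) for c in list(range(110,330))]
a,p=edge(ray(f,up,.012)[:,:2]*1000); print("far edge ang",a,p, up[::60])
lef=[(np.where(m[r,60:250])[0].min()+60,r) for r in list(range(20,45))+list(range(100,125))]
a,p=edge(ray(f,lef,.012)[:,:2]*1000); print("left edge ang",a,p)
print("post top",P(402,114,.05)); weight(f,(110,200,200,315),.1304,80)
print("ptr",P(540,33,.03),P(540,52,.03),"mark",P(663,16,.032),P(655,36,.012))
E
```

```text
[ 72  27 123] [ 67  27 124] [ 32  24 203]
near edge ang 86.26381 (np.float32(597.69196), np.float32(157.93208))
far edge ang 86.158844 (np.float32(693.17633), np.float32(156.55035)) [(110, np.int64(17)), (170, np.int64(15)), (230, np.int64(15)), (290, np.int64(16))]
left edge ang -4.0279665 (np.float32(639.8609), np.float32(289.39447))
post top [644.1 146. ]
rect [593.9 148. ] [54.9 48.2] 86.4
hole px [258.9 158. ] [38.9 42.5] -> [594.3 147.9]
ptr [679.2  73. ] [670.6  72.6] mark [682.3  12.2] [677.5   4.4]
```

```bash
python3 -c "
from h import *
plan([.5938,.1496,.152],-3.8)"
```

```text
t 4.55 pos [543.3 151.6 208.7] yaw -3.6 w 12.9 F [-0.2 -0.5 -5.2]
shift [50.6 -1.2 56.7] rot [0.02 0.04 0.2 ]
```

jog_arm([
  {"tx": 20, "ty": -0.5, "tz": 5, "rx": 0, "ry": 0, "rz": 0, "gripper": 0},
  {"tx": 40, "ty": -1, "tz": 20, "rx": 0, "ry": 0, "rz": 0, "gripper": 0},
  {"tx": 50, "ty": -1.2, "tz": 40, "rx": 0, "ry": 0, "rz": 0.2, "gripper": 0},
  {"tx": 50.6, "ty": -1.2, "tz": 56, "rx": 0, "ry": 0, "rz": 0.2, "gripper": 0},
  {"tx": 50.6, "ty": -1.2, "tz": 56, "rx": 0, "ry": 0, "rz": 0.2, "gripper": 0},
  {"tx": 50.6, "ty": -1.2, "tz": 56, "rx": 0, "ry": 0, "rz": 0.2, "gripper": 0},
  {"tx": 50.6, "ty": -1.2, "tz": 56, "rx": 0, "ry": 0, "rz": 0.2, "gripper": 0},
])

```text
time: 5.42
ee_pos: [0.5949, 0.1505, 0.1541]
tool_rot: [[0.998, -0.065, 0.002], [-0.065, -0.998, 0.0], [0.002, -0.0, -1.0]]
force: [1.0, 0.7, -5.4]
width: 0.0133
```

```bash
python3 - <<'E'
from h import *
f=grab("wrist","w4"); plan([.5938,.1496,.152],-3.8)
weight(f,(60,260,180,340),.0733,80)
c=f["image"][100:250,170:345]; cv2.imwrite("pics/w4.png",cv2.cvtColor(cv2.convertScaleAbs(cv2.resize(c,(700,600),interpolation=cv2.INTER_CUBIC),alpha=1.4),cv2.COLOR_RGB2BGR))
E
```

```text
t 5.47 pos [594.9 150.5 154.1] yaw -3.73 w 13.3 F [ 0.4  0.3 -4.7]
shift [-1.  1.  2.] rot [-0.02 -0.1   0.07]
rect [624.5 148.3] [55.5 90.9] 86.2
hole px [259.  158.1] [37.6 42.3] -> [645.7 146.8]
```

View pics/w4.png

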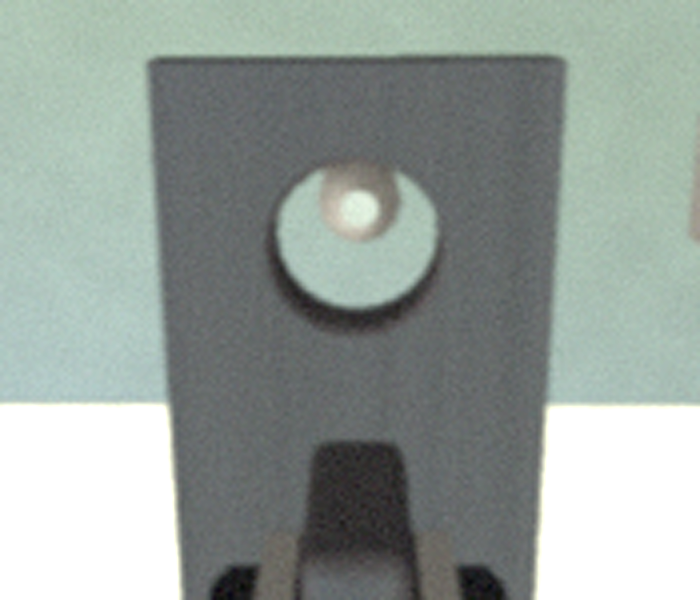

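Post tip is seen through the eye: tip at crop (359,209) = native (259.6,152.1), eye rim centre at native (259.0,158.1). Now the remaining offset, allowing for the height difference.

```bash
python3 - <<'E'
from h import *
f=load("w4")
print("post",ray(f,(259.6,152.1),.050)[0]*1000); print("eye",ray(f,(259,158.1),.0758)[0]*1000)
P=ray(f,(259.6,152.1),.050)[0]
from station import status
print("target px of eye when plate top at .024 (eye same tool-fixed px):", proj(f,P))
plan([.5949,.1505,.102],-3.8)
E
```

```text
post [644.56963332 146.43096631  50.        ]
eye [646.21509745 146.73715504  75.8       ]
target px of eye when plate top at .024 (eye same tool-fixed px): [[259.6 152.1]]
t 5.47 pos [594.9 150.5 154.1] yaw -3.73 w 13.3 F [ 0.4  0.3 -4.7]
shift [-0.1  0.  52. ] rot [-0.02 -0.1   0.07]
```

jog_arm([
  {"tx": -1.5, "ty": 0.3, "tz": 8, "rx": 0, "ry": 0, "rz": 0, "gripper": 0},
  {"tx": -1.5, "ty": 0.3, "tz": 18, "rx": 0, "ry": 0, "rz": 0, "gripper": 0},
  {"tx": -1.5, "ty": 0.3, "tz": 28, "rx": 0, "ry": 0, "rz": 0, "gripper": 0},
  {"tx": -1.5, "ty": 0.3, "tz": 38, "rx": 0, "ry": 0, "rz": 0, "gripper": 0},
  {"tx": -1.5, "ty": 0.3, "tz": 46, "rx": 0, "ry": 0, "rz": 0, "gripper": 0},
  {"tx": -1.5, "ty": 0.3, "tz": 50.5, "rx": 0, "ry": 0, "rz": 0, "gripper": 0},
  {"tx": -1.5, "ty": 0.3, "tz": 50.5, "rx": 0, "ry": 0, "rz": 0, "gripper": 0},
  {"tx": -1.5, "ty": 0.3, "tz": 50.5, "rx": 0, "ry": 0, "rz": 0, "gripper": 0},
])

```text
time: 6.48
ee_pos: [0.5932, 0.1502, 0.1025]
tool_rot: [[0.998, -0.065, 0.001], [-0.065, -0.998, 0.0], [0.001, -0.0, -1.0]]
force: [0.7, 1.2, -4.8]
width: 0.0134
```

jog_arm([
  {"tx": 0, "ty": 0, "tz": 0.5, "rx": 0, "ry": 0, "rz": 0, "gripper": 0},
  {"tx": 0, "ty": 0, "tz": 0.5, "rx": 0, "ry": 0, "rz": 0, "gripper": 50},
  {"tx": 0, "ty": 0, "tz": 0.5, "rx": 0, "ry": 0, "rz": 0, "gripper": 50},
  {"tx": 0, "ty": 0, "tz": 0.5, "rx": 0, "ry": 0, "rz": 0, "gripper": 50},
  {"tx": 0, "ty": 0, "tz": -10, "rx": 0, "ry": 0, "rz": 0, "gripper": 50},
  {"tx": 0, "ty": 0, "tz": -40, "rx": 0, "ry": 0, "rz": 0, "gripper": 50},
  {"tx": 0, "ty": 0, "tz": -90, "rx": 0, "ry": 0, "rz": 0, "gripper": 50},
  {"tx": 0, "ty": 0, "tz": -130, "rx": 0, "ry": 0, "rz": 0, "gripper": 50},
  {"tx": 0, "ty": 0, "tz": -130, "rx": 0, "ry": 0, "rz": 0, "gripper": 50},
  {"tx": 0, "ty": 0, "tz": -130, "rx": 0, "ry": 0, "rz": 0, "gripper": 50},
])

```text
time: 7.72
ee_pos: [0.5928, 0.1501, 0.2325]
tool_rot: [[0.998, -0.065, 0.0], [-0.065, -0.998, 0.0], [0.0, -0.0, -1.0]]
force: [-0.1, -0.2, -1.0]
width: 0.0425
```

```bash
python3 - <<'E'
from h import *
f=grab("wrist","w5"); plan([.632,-.045,.2],86.2)
cv2.imwrite("pics/w5.png",cv2.cvtColor(cv2.convertScaleAbs(cv2.resize(f["image"],(800,600),interpolation=cv2.INTER_CUBIC),alpha=1.3),cv2.COLOR_RGB2BGR))
E
```

```text
t 7.78 pos [592.3 150.1 231.4] yaw -3.74 w 42.7 F [-0.6  0.6  0.8]
shift [ 52.4 192.1  31.4] rot [-6.000e-02  9.000e-02 -8.994e+01]
```

View pics/w5.png

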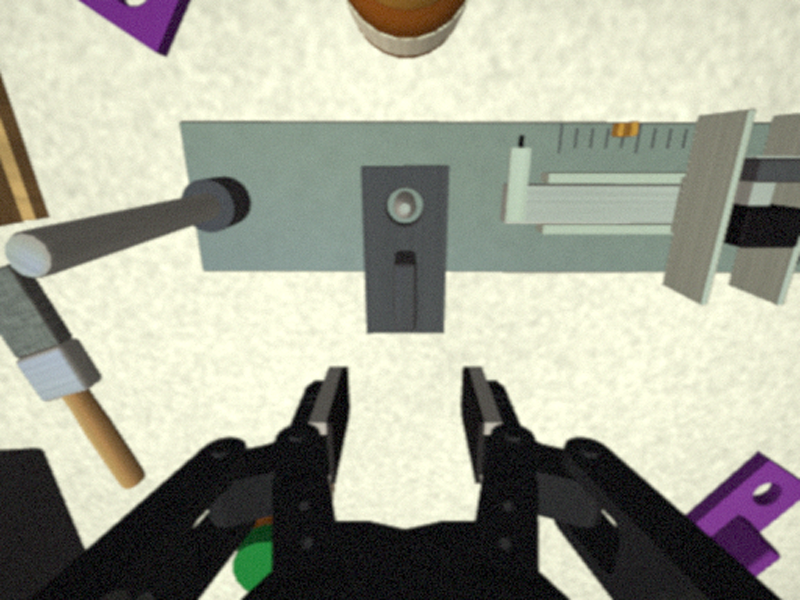

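Step 1 looks right: the weight lies flat on the plate with the post at (405,206) inside its eye. Pointer line at (521,140), brass clip at (625,129), collar on the right at (660–800, 110–300). Refining the stand pose for the collar.

```bash
python3 - <<'E'
from h import *
f=load("w5"); s=.64
P=lambda u,v,z:(ray(f,((u+.5)*s-.5,(v+.5)*s-.5),z)[0,:2]*1000)
weight(f,(95,220,215,300),.024,75)
post=P(405,206,.05); yaw=np.radians(-93.8); ex=np.array([np.cos(yaw),np.sin(yaw)]); ey=np.array([-ex[1],ex[0]])
o=post+130*ex; print("post",post,"origin",o,"collar",o+65*ex)
S=lambda p:(np.array([(p-o)@ex,(p-o)@ey])).round(1)
for n,u,v,z in [("corner far",181,122,.012),("corner near",203,271,.012),("mast foot",215,215,.012),("ptr",521,138,.03),("mark base",617,134,.012),("mark top",634,130,.032),("jaw near-left top",741,207,.08),("jaw near left bottom",726,247,.08),("flangeL top near",706,303,.074),("flangeL far top",752,111,.074)]: print(n,S(P(u,v,z)))
hsv=cv2.cvtColor(f["image"],cv2.COLOR_RGB2HSV); m=((hsv[...,0]>8)&(hsv[...,0]<25)&(hsv[...,1]>140)).astype(np.uint8); m[:,:370]=0; m[:,430:]=0; m[:70]=0; m[100:]=0
c=np.argwhere(m)[:,::-1]; print("mark blob",c.min(0)/s,c.max(0)/s,len(c))
E
```

```text
rect [611.5 148.5] [ 54.7 112.6] 86.2
hole px [259.  130.7] [23.9 24.3] -> [643.7 146.3]
post [645.942944   146.07641221] origin [637.32733695  16.36222134] collar [633.01953342 -48.4948741 ]
corner far [-272.7   48. ]
corner near [-274.1  -50.3]
mast foot [-259.7  -10.7]
ptr [-59.8  38.1]
mark base [ 6.4 41. ]
mark top [ 6.8 42.6]
jaw near-left top [44.9  3.2]
jaw near left bottom [ 42.4 -18. ]
flangeL top near [ 43.8 -52.1]
flangeL far top [42.8 49.5]
mark blob [612.5    123.4375] [637.5   134.375] 122
```

jog_arm([
  {"tx": 3, "ty": 10, "tz": 0, "rx": 0, "ry": 0, "rz": -10, "gripper": 80},
  {"tx": 13, "ty": 50, "tz": 0, "rx": 0, "ry": 0, "rz": -20, "gripper": 80},
  {"tx": 25, "ty": 90, "tz": 0, "rx": 0, "ry": 0, "rz": -30, "gripper": 80},
  {"tx": 37, "ty": 135, "tz": 0, "rx": 0, "ry": 0, "rz": -40, "gripper": 80},
  {"tx": 49, "ty": 175, "tz": 0, "rx": 0, "ry": 0, "rz": -50, "gripper": 80},
  {"tx": 53.5, "ty": 195.5, "tz": 0, "rx": 0, "ry": 0, "rz": -60, "gripper": 80},
  {"tx": 53.5, "ty": 195.5, "tz": 0, "rx": 0, "ry": 0, "rz": -70, "gripper": 80},
  {"tx": 53.5, "ty": 195.5, "tz": 5, "rx": 0, "ry": 0, "rz": -80, "gripper": 80},
  {"tx": 53.5, "ty": 195.5, "tz": 20, "rx": 0, "ry": 0, "rz": -90, "gripper": 80},
  {"tx": 53.5, "ty": 195.5, "tz": 20, "rx": 0, "ry": 0, "rz": -90, "gripper": 80},
])

```text
time: 9.02
ee_pos: [0.6318, -0.0481, 0.209]
tool_rot: [[0.067, 0.998, -0.006], [0.998, -0.067, 0.001], [0.001, -0.006, -1.0]]
force: [-0.0, -1.1, -0.2]
width: 0.0684
```

jog_arm([
  {"tx": 0, "ty": 0, "tz": 10, "rx": 0, "ry": 0, "rz": 0, "gripper": 80},
  {"tx": 0, "ty": 0, "tz": 10, "rx": 0, "ry": 0, "rz": 0, "gripper": 80},
])

```text
time: 9.28
ee_pos: [0.633, -0.0482, 0.2012]
tool_rot: [[0.067, 0.998, -0.002], [0.998, -0.067, 0.0], [0.0, -0.002, -1.0]]
force: [0.8, 0.3, -0.6]
width: 0.0688
```

```bash
python3 - <<'E'
from h import *
f=grab("wrist","w6"); plan([.633,-.0485,.114],86.2)
cv2.imwrite("pics/w6.png",cv2.cvtColor(cv2.convertScaleAbs(cv2.resize(f["image"],(800,600),interpolation=cv2.INTER_CUBIC),alpha=1.3),cv2.COLOR_RGB2BGR))
E
```

```text
t 9.32 pos [633.3 -48.3 201.9] yaw 86.18 w 68.2 F [-0.7 -0.5  0.3]
shift [-0.2 -0.2 87.9] rot [-0.06 -0.01 -0.02]
```

View pics/w6.png

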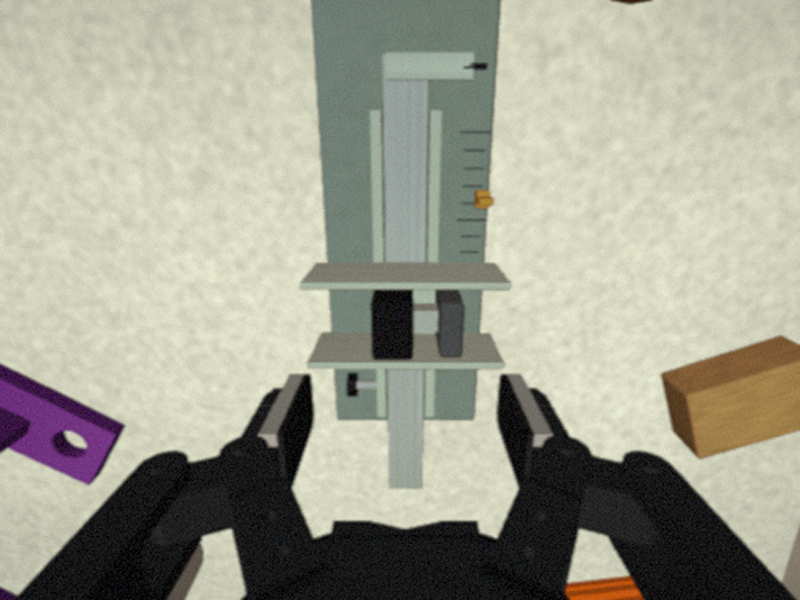

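Collar view (800-px): flange tops at rows ~265 and ~335–366, jaw cols 372–413, lever cols 437–462, pointer line at (480,66), brass clip at (484,199).

```bash
python3 - <<'E'
from h import *
f=load("w6"); s=.64
P=lambda u,v,z:(ray(f,((u+.5)*s-.5,(v+.5)*s-.5),z)[0,:2]*1000)
yaw=np.radians(-93.8); ex=np.array([np.cos(yaw),np.sin(yaw)]); ey=np.array([-ex[1],ex[0]]); c=np.array([633.,-48.5])
S=lambda p:(np.array([(p-c)@ex,(p-c)@ey])).round(1)
for n,u,v,z in [("jaw TL",373,290,.08),("jaw BR?",413,357,.08),("jaw BL",373,357,.08),("lever BR",463,356,.079),("lever TR",459,290,.079),("flange- L out",315,264,.074),("flange- R out",497,264,.074),("flange+ L",309,366,.074),("flange+ R",503,366,.074),("flange- Lbot",301,288,.074),("flange+ top",320,334,.074),("ptr tip",486,66,.03),("mark mid",484,199,.03),("post?",0,0,.05)]: print(n,S(P(u,v,z)))
E
```

```text
jaw TL [-22.1 -16.6]
jaw BR? [13.5  2.7]
jaw BL [ 13.5 -17.6]
lever BR [13.5 28.1]
lever TR [-21.8  24.6]
flange- L out [-33.4 -44.8]
flange- R out [-33.3  43. ]
flange+ L [ 21.9 -51.9]
flange+ R [21.9 50.1]
flange- Lbot [-21.2 -52.5]
flange+ top [  3.5 -44.9]
ptr tip [-125.5   39.9]
mark mid [-59.3  42.9]
post? [-148.8 -182.3]
```

jog_arm([
  {"tx": 0, "ty": -0.5, "tz": 25, "rx": 0, "ry": 0, "rz": 0, "gripper": 80},
  {"tx": 0, "ty": -0.5, "tz": 45, "rx": 0, "ry": 0, "rz": 0, "gripper": 80},
  {"tx": 0, "ty": -0.5, "tz": 60, "rx": 0, "ry": 0, "rz": 0, "gripper": 80},
  {"tx": 0, "ty": -0.5, "tz": 75, "rx": 0, "ry": 0, "rz": 0, "gripper": 80},
  {"tx": 0, "ty": -0.5, "tz": 88, "rx": 0, "ry": 0, "rz": 0, "gripper": 80},
  {"tx": 0, "ty": -0.5, "tz": 88, "rx": 0, "ry": 0, "rz": 0, "gripper": 80},
  {"tx": 0, "ty": -0.5, "tz": 88, "rx": 0, "ry": 0, "rz": 0, "gripper": 80},
])

```text
time: 10.2
ee_pos: [0.6335, -0.0484, 0.1149]
tool_rot: [[0.065, 0.998, 0.001], [0.998, -0.065, -0.0], [-0.0, 0.001, -1.0]]
force: [0.5, -0.5, 0.7]
width: 0.0684
```

Clear of contact. Pulling the leg out along −tool x: 9 mm of play plus about 66 mm. I'll stop a little short at first.

jog_arm([
  {"tx": -8, "ty": 0, "tz": 0, "rx": 0, "ry": 0, "rz": 0, "gripper": 80},
  {"tx": -16, "ty": 0, "tz": 0, "rx": 0, "ry": 0, "rz": 0, "gripper": 80},
  {"tx": -28, "ty": 0, "tz": 0, "rx": 0, "ry": 0, "rz": 0, "gripper": 80},
  {"tx": -40, "ty": 0, "tz": 0, "rx": 0, "ry": 0, "rz": 0, "gripper": 80},
  {"tx": -50, "ty": 0, "tz": 0, "rx": 0, "ry": 0, "rz": 0, "gripper": 80},
  {"tx": -60, "ty": 0, "tz": 0, "rx": 0, "ry": 0, "rz": 0, "gripper": 80},
  {"tx": -68, "ty": 0, "tz": 0, "rx": 0, "ry": 0, "rz": 0, "gripper": 80},
  {"tx": -73, "ty": 0, "tz": 0, "rx": 0, "ry": 0, "rz": 0, "gripper": 80},
  {"tx": -73, "ty": 0, "tz": 0, "rx": 0, "ry": 0, "rz": 0, "gripper": 80},
  {"tx": -73, "ty": 0, "tz": 0, "rx": 0, "ry": 0, "rz": 0, "gripper": 80},
])

```text
time: 11.45
ee_pos: [0.6282, -0.1211, 0.1142]
tool_rot: [[0.065, 0.998, -0.0], [0.998, -0.065, 0.0], [-0.0, -0.0, -1.0]]
force: [0.3, 3.8, 1.6]
width: 0.0684
```

```bash
python3 - <<'E'
from h import *
f=grab("wrist","w7"); plan([.633,-.0485,.114],86.2)
cv2.imwrite("pics/w7.png",cv2.cvtColor(cv2.convertScaleAbs(cv2.resize(f["image"][100:400,130:512][:300],(764,600),interpolation=cv2.INTER_CUBIC),alpha=1.3),cv2.COLOR_RGB2BGR))
E
```

```text
t 11.5 pos [ 628.3 -121.   114.3] yaw 86.28 w 68.6 F [1.1 2.9 2.6]
shift [72.7  0.   0.3] rot [-0.02  0.    0.08]
```

View pics/w7.png

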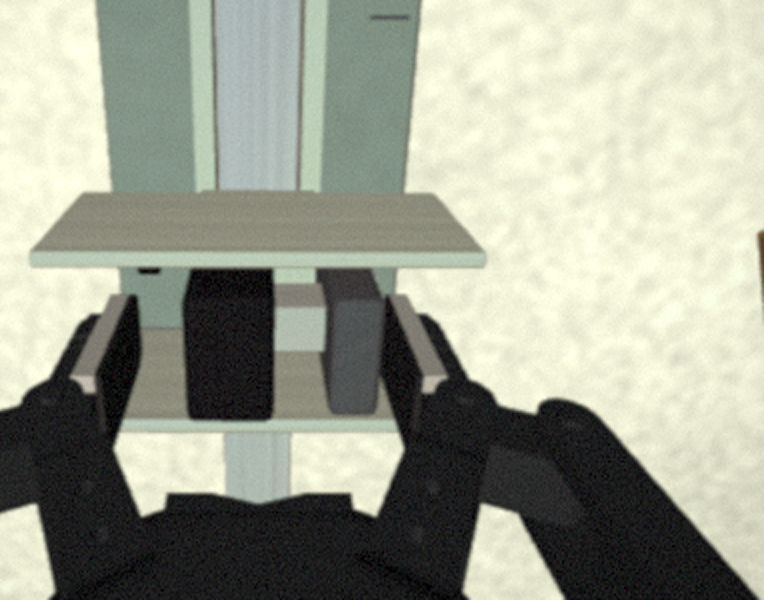

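The fingers straddle jaw and lever between the flanges, with the lever still open, and the leg has moved. The pointer region is above this crop, so I'll measure it there.

```bash
python3 - <<'E'
from h import *
f=load("w7"); im=f["image"]; hsv=cv2.cvtColor(im,cv2.COLOR_RGB2HSV)
m=((hsv[...,0]>5)&(hsv[...,0]<25)&(hsv[...,1]>130)&(hsv[...,2]>60)).astype(np.uint8); m[120:]=0
n,l,st,ce=cv2.connectedComponentsWithStats(m); print([(st[i].tolist(),ce[i].round(1).tolist()) for i in range(1,n) if st[i][4]>8])
k=(hsv[...,2]<50).astype(np.uint8); k[110:]=0; n,l,st,ce=cv2.connectedComponentsWithStats(k); print([(st[i].tolist(),ce[i].round(1).tolist()) for i in range(1,n) if st[i][4]>5])
cv2.imwrite("pics/w7b.png",cv2.cvtColor(cv2.convertScaleAbs(cv2.resize(im[0:110,230:370],(764,600),interpolation=cv2.INTER_CUBIC),alpha=1.3),cv2.COLOR_RGB2BGR))
E
```

```text
[([335, 0, 22, 16, 266], [343.7, 7.0])]
[]
```

View pics/w7b.png

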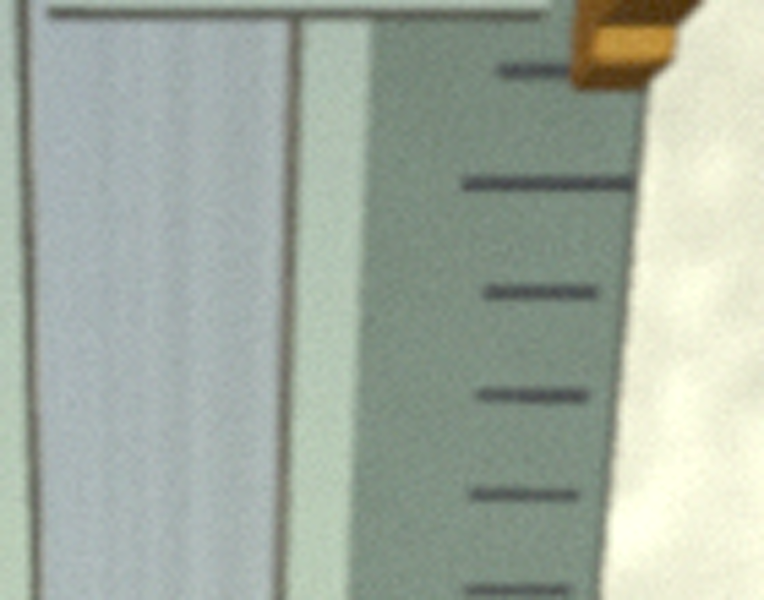

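```bash
python3 - <<'E'
from h import *
yaw=np.radians(-93.8); ex=np.array([np.cos(yaw),np.sin(yaw)]); ey=np.array([-ex[1],ex[0]]); c=np.array([633.,-48.5])
def X(f,u,v,z): p=ray(f,(u,v),z)[0,:2]*1000-c; return np.round([p@ex,p@ey],1)
a=load("w6"); b=load("w7"); g=lambda u:(u+.5)*.64-.5
# dark-to-light rows of flange tops and arm edges along columns
def prof(f,col,r0,r1): 
    v=f["image"][r0:r1,col-2:col+3].mean((1,2)); return [(r0+i,int(x)) for i,x in enumerate(v)]
print("w6 arm near edge",X(a,g(430),g(79.5),.03),"arm far",X(a,g(430),g(52.5),.03),"line",X(a,g(478),g(66),.03))
print("w7 arm near edge",X(b,290,2.2,.03))
print("w6 flange- edges",X(a,g(400),g(283),.074),X(a,g(400),g(289),.074),"flange+",X(a,g(340),g(362),.074),X(a,g(340),g(367.5),.074))
print("w7 flange- edges",X(b,260,225,.074),X(b,260,233,.074),"flange+",X(b,200,309,.074),X(b,200,315.5,.074))
print("w7 mark: base near edge",X(b,230+610/5.457,89/5.457,.012),"top near edge",X(b,230+630/5.457,66/5.457,.032),"top far",X(b,230+640/5.457,27/5.457,.032))
for n in ("scene","side"):
    f=grab(n,n+"1"); hsv=cv2.cvtColor(f["image"],cv2.COLOR_RGB2HSV)
    M=np.array([c[0]/1000,c[1]/1000,.0]); q=(c-59*ex+43*ey)/1000; px=proj(f,[q[0],q[1],.03])[0]; print(n,"mark px pred",px.round(1))
    x,y=px.astype(int); cv2.imwrite(f"pics/{n}1c.png",cv2.cvtColor(cv2.convertScaleAbs(cv2.resize(f["image"][y-22:y+23,x-30:x+30],(400,300),interpolation=cv2.INTER_CUBIC),alpha=1.5),cv2.COLOR_RGB2BGR)); print(x-30,y-22)
cv2.imwrite("pics/sc1.png",np.vstack([cv2.imread("pics/scene1c.png"),cv2.imread("pics/side1c.png")]))
E
```

```text
w6 arm near edge [-119.4   11.5] arm far [-131.6   11.3] line [-125.6   35.8]
w7 arm near edge [-55.2  13.9]
w6 flange- edges [-23.8  -3.8] [-20.7  -3.8] flange+ [ 19.5 -35.5] [ 22.8 -35.6]
w7 flange- edges [43.3 -0.6] [47.3 -0.6] flange+ [ 91.  -31.3] [ 95.2 -31.6]
w7 mark: base near edge [-53.6  44.5] top near edge [-50.6  40.9] top far [-53.5  41.4]
scene mark px pred [268.9 230.9]
238 208
side mark px pred [215.2 200.5]
185 178
```

View pics/sc1.png

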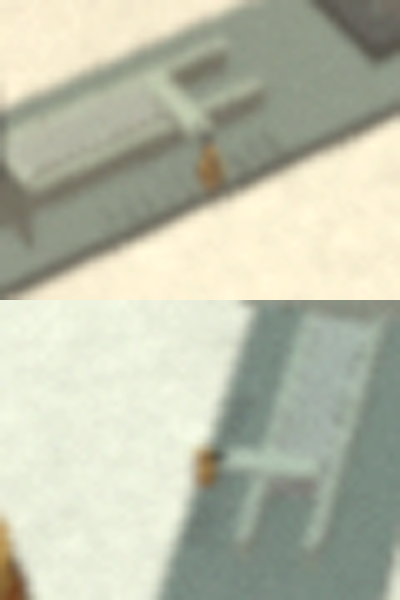

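Count: 11 viewed. Pointer and clip now sit side by side in both views: scene tip (204,138) against clip (208,147–187), side tip (218,158) against clip (206,152–185) in each crop. Converting to stand x.

```bash
python3 - <<'E'
from h import *
yaw=np.radians(-93.8); ex=np.array([np.cos(yaw),np.sin(yaw)]); ey=np.array([-ex[1],ex[0]]); c=np.array([633.,-48.5])
def X(f,u,v,z): p=ray(f,(u,v),z)[0,:2]*1000-c; return np.round([p@ex,p@ey],1)
s=load("scene1");d=load("side1"); q=lambda o,u,v:(o[0]+(u+.5)/6.667-.5,o[1]+(v+.5)/6.667-.5)
So=(238,208);Do=(185,178)
print("scene ptr",X(s,*q(So,204,138),.03),"mark top",X(s,*q(So,208,147),.032),"base",X(s,*q(So,210,187),.012))
print("side ptr",X(d,*q(Do,220,158),.03),"mark top",X(d,*q(Do,206,152),.032),"base",X(d,*q(Do,206,185),.012))
# brass blob centroid at mid height z=.022 in all views, incl. wrist w5,w6,w3
for n,z,ce in (("scene1",.022,So),("side1",.022,Do)):
    f=load(n);h=cv2.cvtColor(f["image"],cv2.COLOR_RGB2HSV);m=((h[...,0]>5)&(h[...,0]<25)&(h[...,1]>110)).astype(np.uint8);r=m[ce[1]+15:ce[1]+35,ce[0]+20:ce[0]+42];yx=np.argwhere(r).mean(0);print(n,r.sum(),X(f,yx[1]+ce[0]+20,yx[0]+ce[1]+15,z))
for n,box in (("w3",(0,40,405,445)),("w5",(75,95,385,415)),("w6",(115,140,298,322))):
    f=load(n);h=cv2.cvtColor(f["image"],cv2.COLOR_RGB2HSV);m=((h[...,0]>5)&(h[...,0]<28)&(h[...,1]>110)).astype(np.uint8);r=m[box[0]:box[1],box[2]:box[3]];yx=np.argwhere(r).mean(0);print(n,r.sum(),X(f,yx[1]+box[2],yx[0]+box[0],.022))
E
```

```text
scene ptr [-63.4  32.4] mark top [-60.7  39.9] base [-58.1  45.8]
side ptr [-60.8  34.9] mark top [-60.   41.6] base [-62.3  42.4]
scene1 4 [-58.1  43.9]
side1 7 [-60.5  41.9]
w3 243 [-58.7  43.6]
w5 134 [-58.6  43.6]
w6 106 [-58.6  43.3]
```

Mark is at −58.7 mm (five views agree within ~2 mm), pointer about −61.3 mm, so 2.5 mm more pull. Then pause and close.

jog_arm([
  {"tx": -2.5, "ty": 0, "tz": 0, "rx": 0, "ry": 0, "rz": 0, "gripper": 80},
  {"tx": -2.5, "ty": 0, "tz": 0, "rx": 0, "ry": 0, "rz": 0, "gripper": 80},
  {"tx": -2.5, "ty": 0, "tz": 0, "rx": 0, "ry": 0, "rz": 0, "gripper": 80},
  {"tx": -2.5, "ty": 0, "tz": 0, "rx": 0, "ry": 0, "rz": 0, "gripper": 80},
  {"tx": -2.5, "ty": 0, "tz": 0, "rx": 0, "ry": 0, "rz": 0, "gripper": 80},
  {"tx": -2.5, "ty": 0, "tz": 0, "rx": 0, "ry": 0, "rz": 0, "gripper": 80},
], grip_force=50)

```text
time: 12.35
ee_pos: [0.6281, -0.1237, 0.1143]
tool_rot: [[0.065, 0.998, -0.0], [0.998, -0.065, 0.0], [0.0, -0.0, -1.0]]
force: [0.8, 2.8, 0.4]
width: 0.0684
```

```bash
python3 - <<'E'
from h import *
from station import status
print(status.get_obs()["ee_pos"],status.get_obs()["force"])
a=grab("scene","scene2");b=grab("side","side2")
yaw=np.radians(-93.8); ex=np.array([np.cos(yaw),np.sin(yaw)]); ey=np.array([-ex[1],ex[0]]); c=np.array([633.,-48.5])
def X(f,u,v,z): p=ray(f,(u,v),z)[0,:2]*1000-c; return np.round([p@ex,p@ey],1)
# pointer arm profile across stand x at stand y=28 (arm, pale) z=.03: centre of pale run
for n,f in (("scene1",load("scene1")),("scene2",a),("side1",load("side1")),("side2",b)):
    xs=np.arange(-85,-35,.5); acc=0
    for yy in (26,29,32):
        pts=np.array([c+x*ex+yy*ey for x in xs])/1000; px=proj(f,np.c_[pts,np.full(len(pts),.03)]).astype(np.float32)
        g=cv2.cvtColor(f["image"],cv2.COLOR_RGB2GRAY); acc=acc+cv2.remap(g,px[:,0],px[:,1],cv2.INTER_CUBIC).ravel().astype(float)
    acc/=3; w=np.clip(acc-(acc.min()+acc.max())/2,0,None); print(n,"arm centre",(w@xs/w.sum()).round(1),"peak",xs[acc.argmax()],acc.min().round(),acc.max().round())
E
```

```text
[ 0.62809302 -0.1237295   0.11426193] [0.76193772 2.84737918 0.40188198]
scene1 arm centre -64.0 peak -59.5 81.0 95.0
scene2 arm centre -59.3 peak -58.5 81.0 105.0
side1 arm centre -59.2 peak -60.5 81.0 113.0
side2 arm centre -56.5 peak -58.0 79.0 109.0
```

Pointer is now about −58 to −59.5 mm against the mark at −58.7. Squeezing the lever.

jog_arm([
  {"tx": 0, "ty": 0, "tz": 0, "rx": 0, "ry": 0, "rz": 0, "gripper": 70},
  {"tx": 0, "ty": 0, "tz": 0, "rx": 0, "ry": 0, "rz": 0, "gripper": 50},
  {"tx": 0, "ty": 0, "tz": 0, "rx": 0, "ry": 0, "rz": 0, "gripper": 40},
  {"tx": 0, "ty": 0, "tz": 0, "rx": 0, "ry": 0, "rz": 0, "gripper": 20},
  {"tx": 0, "ty": 0, "tz": 0, "rx": 0, "ry": 0, "rz": 0, "gripper": 20},
  {"tx": 0, "ty": 0, "tz": 0, "rx": 0, "ry": 0, "rz": 0, "gripper": 20},
  {"tx": 0, "ty": 0, "tz": 0, "rx": 0, "ry": 0, "rz": 0, "gripper": 20},
  {"tx": 0, "ty": 0, "tz": 0, "rx": 0, "ry": 0, "rz": 0, "gripper": 20},
], grip_force=50)

```text
time: 13.45
ee_pos: [0.6276, -0.1238, 0.1162]
tool_rot: [[0.065, 0.998, -0.002], [0.998, -0.065, -0.0], [-0.0, -0.002, -1.0]]
force: [-11.5, 5.0, 15.7]
width: 0.0331
```

```bash
python3 - <<'E'
from h import *
from station import status
o=status.get_obs(); print(o["ee_pos"],o["force"],o["width"])
w=grab("wrist","w8");a=grab("scene","scene3");b=grab("side","side3")
yaw=np.radians(-93.8); ex=np.array([np.cos(yaw),np.sin(yaw)]); ey=np.array([-ex[1],ex[0]]); c=np.array([633.,-48.5])
for n,f in (("scene3",a),("side3",b)):
    xs=np.arange(-85,-35,.5); acc=0; g=cv2.cvtColor(f["image"],cv2.COLOR_RGB2GRAY)
    for yy in (26,29,32):
        px=proj(f,np.c_[np.array([c+x*ex+yy*ey for x in xs])/1000,np.full(len(xs),.03)]).astype(np.float32); acc=acc+cv2.remap(g,px[:,0],px[:,1],cv2.INTER_CUBIC).ravel()/3.
    wt=np.clip(acc-(acc.min()+acc.max())/2,0,None); print(n,"arm centre",(wt@xs/wt.sum()).round(1),"peak",xs[acc.argmax()])
L=cv2.resize(w["image"],(512,384)); q=(c-59*ex+43*ey)/1000
cr=[]
for f in (a,b):
    x,y=proj(f,[q[0],q[1],.03])[0].astype(int); cr.append(cv2.resize(f["image"][y-22:y+23,x-30:x+30],(256,192),interpolation=cv2.INTER_CUBIC))
cv2.imwrite("pics/fin.png",cv2.cvtColor(cv2.convertScaleAbs(np.hstack([L,np.vstack(cr)]),alpha=1.4),cv2.COLOR_RGB2BGR))
E
```

```text
[ 0.6276007  -0.1238456   0.11616648] [-11.45438268   5.02016872  15.74176536] 0.03313092522348576
scene3 arm centre -57.9 peak -57.0
side3 arm centre -55.2 peak -52.0
```

View pics/fin.png

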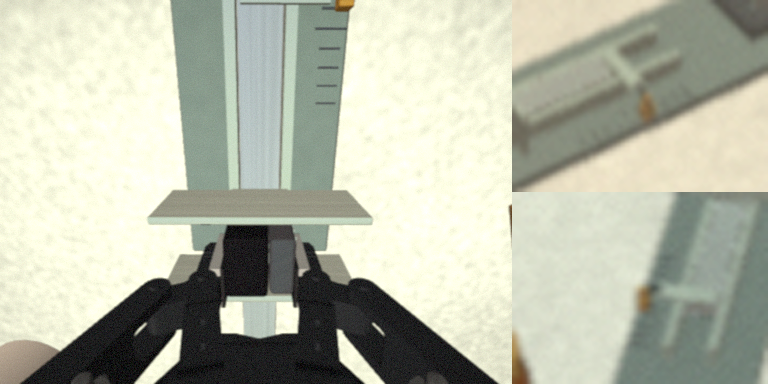

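Lever is closed: width 33.1 mm, and the wrist view shows jaw and lever pinched together. Pointer and clip are adjacent in both crops. One last numeric check from the flange edges, since w7's crop had a 2.11 row scale that I read as 2.

```bash
python3 - <<'E'
from h import *
yaw=np.radians(-93.8); ex=np.array([np.cos(yaw),np.sin(yaw)]); ey=np.array([-ex[1],ex[0]]); c=np.array([633.,-48.5])
def X(f,u,v,z): p=ray(f,(u,v),z)[0,:2]*1000-c; return np.round(p@ex,1)
def rows(f,col,a,b):
    g=f["image"][a:b,col-3:col+4].mean((1,2)); d=np.abs(np.diff(g)); i=[k for k in np.argsort(-d)[:5]]; return sorted((int(a+k),round(float(d[k]),0)) for k in i)
for n,r,arm in (("w6",(172,192),(30,60)),("w7",(210,235),(0,12)),("w8",(208,232),(0,12))):
    f=load(n); e=rows(f,205 if n!="w6" else 215,*r); ea=rows(f,265 if n!="w6" else 275,*arm)
    print(n,[(k,d,X(f,210,k+.5,.074)) for k,d in e],"\n  arm",[(k,d,X(f,270,k+.5,.03)) for k,d in ea])
E
```

```text
w6 [(179, 9.0, np.float64(-24.9)), (180, 22.0, np.float64(-24.1)), (183, 8.0, np.float64(-21.7)), (184, 21.0, np.float64(-20.9)), (185, 8.0, np.float64(-20.1))] 
  arm [(31, 5.0, np.float64(-133.0)), (32, 14.0, np.float64(-132.3)), (33, 15.0, np.float64(-131.6)), (49, 12.0, np.float64(-120.3)), (50, 16.0, np.float64(-119.6))]
w7 [(225, 50.0, np.float64(43.5)), (226, 52.0, np.float64(44.0)), (227, 26.0, np.float64(44.5)), (228, 37.0, np.float64(45.1)), (229, 46.0, np.float64(45.6))] 
  arm [(0, 27.0, np.float64(-55.9)), (1, 28.0, np.float64(-55.5)), (2, 18.0, np.float64(-55.1)), (3, 27.0, np.float64(-54.7)), (4, 8.0, np.float64(-54.2))]
w8 [(216, 22.0, np.float64(42.7)), (217, 17.0, np.float64(43.2)), (222, 12.0, np.float64(45.8)), (223, 39.0, np.float64(46.3)), (225, 8.0, np.float64(47.3))] 
  arm [(1, 27.0, np.float64(-53.2)), (2, 29.0, np.float64(-52.8)), (3, 19.0, np.float64(-52.4)), (4, 27.0, np.float64(-52.0)), (5, 8.0, np.float64(-51.5))]
```

Flange displacement is 67.1 mm and pointer-arm displacement about 67 mm, against 67.0 mm needed, so the pointer is on the mark. Handing in.

```bash
python3 -c "
from station import manip,status
print(status.get_obs()['width'],status.get_obs()['force']); print(manip.sign_off())"
```

```text
0.03252651333117235 [-11.26084357   3.42326183  15.39552321]
the job is handed in; nothing more can be done
None
```

The stand is set up and handed in at about 13.6 s. The weight hangs on the post, the leg is at the brass mark, and the gripper is still holding the lever closed.

**What I did**
1. I hung the dark steel weight by its eye over the post, pointing across the stand, and let go. The purple look-alikes were left alone.
2. I pulled the leg out between the collar flanges with the lever still open and paused at the mark for over 0.7 s.
3. I squeezed the lever closed at 50 N and kept holding.

**Last checks**
- **Weight:** right after release the picture showed it flat on the plate. The eye was about 2 mm from the post. I did not look at it again, but nothing came near it afterwards.
- **Leg:** it travelled about 67 mm by the wrist camera (flange and pointer arm), against 67.0 mm needed. The coarser scene and side cameras put it 1 to 7 mm further out. I trusted the wrist camera, and the pictures show the pointer beside the clip.
- **Lever:** the grip is about 33 mm wide against a nominal 34 mm, so the lever is fully closed.
- **Force:** the tool carries a steady load of about 19 N (15 N upward, 11 N sideways), probably from the fingers bearing on the collar. That is well under the limits.
- **Other goods:** I saw no contact with them, but did not measure their positions afterwards.

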